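Draw a stuck glass stopper off its mandrel with the crank puller

ROBOT

A 6-joint arm with a two-finger parallel gripper is mounted at the origin on a cart in front of the work surface, level with it; the furniture and walls round the work are solid. World frame = base frame: x ahead of the robot, y to its left, z up, the work surface at z = 0. Lengths are in m, angles in rad, forces in N, time in s.
With the tool pointing down it reaches from about 0.375 to 0.9 m from the base axis. Payload 3.1 kg.
Tool frame: the origin (TCP) lies at the very end of the fingers, on their centre line; the grasp point (between the pads) lies 19 mm behind it; z points along the fingers, y is the line along which they close (so a half turn about z gives the same grasp; the last joint's range is limited). The gripper opens to 87 mm and grips with 3 to 60 N. Pads are 19 mm wide; open, the fingers measure 117 mm over their backs; the gripper's body (75 mm by 190 mm) begins 51 mm behind the grasp point.
Start: joints at [1.067, 0.527, 1.433, -0, 1.181, -0.178], TCP at [0.199, 0.592, 0.223] pointing down, gripper open.
Joint ranges: [-3.08, 3.08], [-0.75, 2.2], [0.22, 2.44], [-1.43, 4.57], [0, 2.65], [-2.85, 2.85]. Speed limits (rad/s): [2.79, 2.79, 3.14, 3.14, 3.14, 3.14].

INTERFACE

Orientations are given as a unit quaternion [x, y, z, w].
In Python, from rig import robot gives the robot as it stands. The module is installed in compiled form; this text tells all that it offers.
- The arm moves only by the tool play_rows, never from a script. Its argument "steps" is one flat list of numbers, 5 for each row, row after row: the opening, from -1 (shut) to 1 (fully open), then the shift along the tool's x, y, z as a fraction of full scale, then the turn about the tool's z as a fraction of full scale. In form: [claw, tx, ty, tz, twist, claw, tx, ty, tz, twist, ...]. A call has exactly 10 rows; each row shifts and turns the commanded pose from where the row before left it, along the tool's axes as they then stand; what a row does not reach is not made up. Full scale, the value 1, is 0.03 m for a shift and 0.1 rad for a turn. A row lasts 1/10 s, in which the tool goes at most 50 mm and 8.59 degrees, less where a joint would pass 70% of its speed; a pose out of reach is approached as far as the arm can. A call with a number of a shift or a turn outside -1 to 1 is refused whole. A call with a gripper value outside its range is refused whole. The fingers move at their own pace and stop on an object; "grip_force" is the grip in N (left out, the last holds). Time passes only in rows, so rows that do not move let the fingers close, or fill a call up. It gives the time, the measured TCP pose, the force, the opening and the grip force at its end, in the units of the state.
- robot.get_obs(): the state, without advancing time (a new reading comes with each control period).
- robot.camera(name): name is "scene" or "top" or "wrist"; returns a dict with "image" (400x640x3 uint8, red, green, blue), "mtx" (3x3 intrinsics, pixels), "rvec" (rotation vector, rad) and "tvec" (3), from world to camera coordinates, as OpenCV has them. Camera axes: x right, y down, z forward; pixel columns grow to the right and rows downward; lengths in m; the calibration is good to about 2 mm. A picture is of the moment at which its call begins. There is no depth.
- robot.hand_in(): hands the job in; it is judged then, once.
The state is a dict: "time": time; "q": joint angles; "joint_velocities": joint speeds; "joint_torque": joint torques, N m; "position": TCP position; "tool_rot": TCP orientation; "ft_force": force on the tool from outside, world axes, zero at the start; "moment": the same for the moment, N m; "grip_width": finger opening in m; "grip_force": force on a finger pad.
Only numpy, scipy, OpenCV 4.12 (cv2) and the standard library are available. Lean on these libraries where they do the work, as an engineer would, in place of code of your own. Each camera call takes 0.05 s, during which the arm holds its last target. There are 200 camera calls.

TASK

The glass bottle-stopper head is stuck on its steel mandrel in the crank puller, up against the stop plate. Take the crank by its upright handle and wind it clockwise (seen from above) against the steady resistance until that suddenly drops away: the glass has then let go. Stop there at once: the glass now only hangs on the last bit of the mandrel, and about a third of a turn more would let it fall on the steel bed. Then slide the loose glass off the mandrel with the gripper, without wrenching it against the puller, and lay it gently, flat, in the felt-lined tray; leave the squeeze bottle standing.

Things in the scene. Friction and masses are not known exactly. Their poses are not given: they have to be found in the camera images.
- puller: Crank puller: grey cast bed 240 x 74 x 15 mm, fixed; origin on the table under its middle. x runs along the bed: glass on its mandrel at -x, then stop plate, carriage on guide rods with the 10 mm steel mandrel in a chuck, and at +x the gear head (70 x 66 mm, 91 mm tall) with the crank. z up. Winding clockwise draws the mandrel to +x, 18 mm a turn; the crank never runs back by itself.
- crank_handle (a point): Middle of the upright black crank handle: 18 mm in diameter, 38 mm tall, free to spin on its pin, 32 mm from the crank's axis; the steel crank arm lies just under its foot, 19 mm below this point. Grip it from above: the gripper need not turn while the handle goes round. It takes about 5 N to wind while the glass is stuck and under 1 N once it has let go; the change is sudden.
- crank_axis (a point): Point on the crank's vertical axis, at the height of the handle's middle (118 mm above the table).
- stop_plate (a point): Point on the mandrel's line (55 mm above the table), in the face of the stop plate that looks at the glass. The upright plate is 68 mm wide, 10 mm thick, its top 69 mm above the table, with an open slot for the mandrel. The glass sits with its mouth against this face.
- carriage_top (a point): Middle of the top of the aluminium carriage, 61 mm above the table; it moves along the puller's x with the mandrel. How far the mandrel reaches into the glass differs each time and cannot be seen: the glass lets go after 13 to 34 mm of draw (0.7 to 1.9 turns), and falls if drawn some 6 mm (a third of a turn) farther.
- stopper: Dark green glass stopper head, 70 g: oblong head 40 long, 32 wide over flat sides, 26 mm high, and a collar 26 mm in diameter, 10 long, at the mouth of its blind bore. Origin at mid-length (50 mm), level with the underside, 13 mm below the bore line; x along the bore out of the mouth (to the stop plate), y across the flats. Once loose it droops a little; it slides off to its -x, clear after 20 mm.
- tray: Shallow wooden tray 160 (x) x 130 (y) x 16 mm, walls 5 mm, lined with grey felt whose top is 7 mm above the table; origin at the centre of its underside.
- release_bottle: White squeeze bottle with a red tip, 48 mm in diameter and 157 mm tall, standing on the table beyond the crank; origin at the centre of its foot.
Mind the look-alikes: they are no part of the job. Leave any orange look-alike of the stopper alone.

How it is judged:
By the outcome, as a careful person would: the job done as asked, in the order asked, and still so for the second after the job is handed in, with the robot touching nothing.
It also fails if it takes over 64 s, if anything falls off the work surface, if the arm or the gripper's body presses on something with over 40 N, if the wrist force passes 120 N, or if a joint passes its speed limit or range.

## Working session

There is one attempt and no reset: what is moved stays moved. The work goes in short steps, Python scripts to look and compute and a tool call to move; the robot and the scene stay as the last step left them, time stands still between calls to the robot, and variables do not carry over. Pictures are saved under pics/ and viewed, at most 10 in all, crops included, and the job is handed in when it is done.

Besides the shell and the picture viewer there is one more tool, called in YAML: its name, and indented under it one key for each argument. play_rows: Moves the arm, as the interface text tells. Shift numbers are shares of 0.03 m and turn numbers shares of 0.1 rad, none past 1 either way. Its arguments: {"type":"object","properties":{"steps":{"type":"array"},"grip_force":{"type":"number"}},"required":["steps"]}

```bash
mkdir -p pics
python3 - <<'E'
from rig import robot
import cv2,numpy as np
for n in("scene","top"):
    c=robot.camera(n);cv2.imwrite(f"pics/{n}0.png",c["image"][:,:,::-1])
    R=cv2.Rodrigues(c["rvec"])[0];print(n,c["mtx"].tolist(),(-R.T@c["tvec"].ravel()).round(3),R.round(2).tolist())
o=robot.get_obs();print(o)
E
```

```text
scene [[425.8350520360213, 0.0, 323.0846985380334], [0.0, 425.8350520360213, 194.6698669700123], [0.0, 0.0, 1.0]] [ 0.146 -0.607  0.648] [[0.84, -0.55, -0.02], [-0.32, -0.46, -0.83], [0.45, 0.7, -0.56]]
top [[376.13678257695284, 0.0, 319.0910523767744], [0.0, 376.13678257695284, 200.3396531398493], [0.0, 0.0, 1.0]] [0.479 0.092 0.984] [[0.02, -1.0, -0.03], [-1.0, -0.01, -0.1], [0.1, 0.03, -0.99]]
{'time': 0.1, 'q': array([ 1.06753922e+00,  5.28396604e-01,  1.43377057e+00,  3.32897755e-06,
        1.18139600e+00, -1.78511653e-01]), 'joint_velocities': array([-0.00026843, -0.00309638, -0.00195354, -0.00013326,  0.00163897,
       -0.00053559]), 'joint_torque': array([-2.09737345e-04, -4.40986133e+01, -1.77149910e+01,  6.34490862e-02,
        5.34278643e-02, -5.11875692e-05]), 'position': array([0.19907316, 0.59175475, 0.22165626]), 'tool_rot': array([ 1.61660722e-01,  9.86845905e-01, -9.28050815e-04, -3.30842769e-04]), 'ft_force': array([-0.76721007,  0.46230603,  0.06597887]), 'moment': array([-0.03176939,  0.03323062, -0.03868893]), 'grip_force': 0.0, 'grip_width': 0.08681890083248617}
```

View pics/scene0.png

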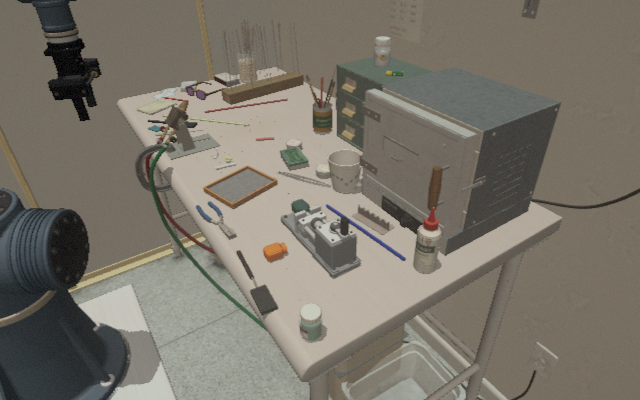

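View pics/top0.png

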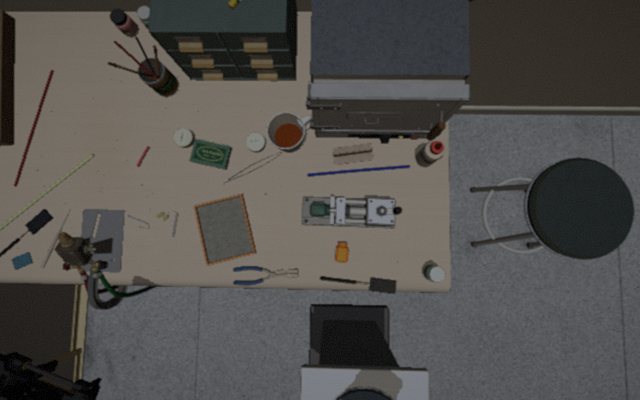

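The scene view shows the puller around (320,238), the tray around (240,186) and the bottle around (428,245). In the top view the puller is around (350,211), its glass at (319,209) and crank handle at (397,211), the tray at (226,228) and the orange look-alike at (342,251).

Run:
```python
import cv2,numpy as np
a=cv2.imread("pics/top0.png")[185:240,290:450];b=cv2.imread("pics/scene0.png")[190:280,270:445]
a=cv2.resize(a,(800,275),interpolation=cv2.INTER_CUBIC);b=cv2.resize(b,(630,324),interpolation=cv2.INTER_CUBIC)
o=np.zeros((600,800,3),np.uint8);o[:275]=a;o[276:600,:630]=b
cv2.imwrite("pics/crop0.png",np.clip(o*1.5,0,255).astype(np.uint8))
```

```text
(no output)
```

View pics/crop0.png

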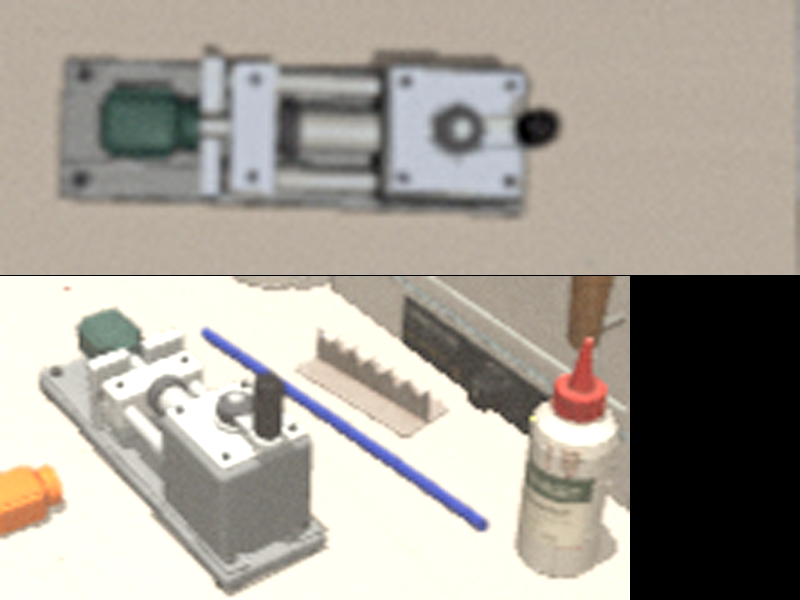

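The crop shows the handle pointing along the puller's +x end (top crop 540,127), the crank hub at (459,130), the stop plate's glass-side face at x≈200, and the glass from 102 to 198 at row 122. Now for metric positions.

```bash
cat > h.py <<'E'
import cv2,numpy as np
from rig import robot
def calib(c): return c["mtx"],cv2.Rodrigues(c["rvec"])[0],np.ravel(c["tvec"])
def ray(K,R,t,p):
    d=R.T@np.linalg.inv(K)@np.array([p[0],p[1],1.]);return -R.T@t,d
def onz(cal,p,z):
    o,d=ray(*cal,p);return o+d*(z-o[2])/d[2]
def tri(c1,p1,c2,p2):
    P=[np.array(c[0])@np.c_[c[1],c[2]] for c in(c1,c2)]
    X=cv2.triangulatePoints(P[0],P[1],np.array(p1,float).reshape(2,1),np.array(p2,float).reshape(2,1)).ravel();return X[:3]/X[3]
E
python3 - <<'E'
from h import *
T=robot.camera("top");S=robot.camera("scene");ct,cs=calib(T),calib(S)
tp=lambda x,y:(290+(x+.5)/5-.5,185+(y+.5)/5-.5)
sp=lambda x,y:(270+(x+.5)/3.6-.5,190+(y-276+.5)/3.6-.5)
r=lambda v:print(*v[:1],v[1].round(4))
r(("handle top z.137",onz(ct,tp(541,126),.137)));r(("scene handle top",onz(cs,sp(267,378),.137)))
r(("tri",tri(ct,tp(541,126),cs,sp(267,378))))
for p in[(405,82),(513,83),(511,181),(403,178)]: r(("bolt",onz(ct,tp(*p),.091)))
r(("hub",onz(ct,tp(460,129),.11)))
for p in[(67,57),(62,196),(523,212),(526,68)]: r(("bed",onz(ct,tp(*p),.015)))
for p in[(206,52),(202,193)]: r(("plate top left",onz(ct,tp(*p),.069)))
for p in[(234,63),(277,64),(275,194),(232,192)]: r(("carr",onz(ct,tp(*p),.061)))
hsv=cv2.cvtColor(T["image"],cv2.COLOR_RGB2HSV)
m=cv2.inRange(hsv,(65,70,20),(95,255,200));m[:, :300]=0;m[:190]=0;m[240:]=0;m[:,345:]=0
x,y,w,h=cv2.boundingRect(m);print("glass",x,y,w,h,cv2.countNonZero(m))
for z in(.055,):
  for p in[(x,y+h/2),(x+w,y+h/2),(x+w/2,y),(x+w/2,y+h)]: r(("g",onz(ct,(p[0]-.5,p[1]-.5),z)))
m=cv2.inRange(hsv,(5,110,50),(18,255,255));m[:,:185]=0;m[:,265:]=0;m[:185]=0;m[270:]=0
c=max(cv2.findContours(m,0,2)[0],key=cv2.contourArea);rc=cv2.minAreaRect(c);print(rc)
r(("tray",onz(ct,rc[0],.016)))
for p in cv2.boxPoints(rc): r(("tc",onz(ct,p,.016)))
m=cv2.inRange(hsv,(172,120,60),(180,255,255))|cv2.inRange(hsv,(0,120,60),(4,255,255));m[:,:415]=0;m[:,450:]=0;m[:130]=0;m[170:]=0
x,y,w,h=cv2.boundingRect(m);print("red",x,y,w,h);r(("bottle",onz(ct,(x+w/2,y+h/2),.135)))
E
```

```text
handle top z.137 [ 0.542  -0.0593  0.137 ]
scene handle top [ 0.5435 -0.0598  0.137 ]
tri [ 0.5428 -0.0597  0.1371]
bolt [ 0.5654 -0.0033  0.091 ]
bolt [ 0.5657 -0.0544  0.091 ]
bolt [ 0.5192 -0.0534  0.091 ]
bolt [ 0.5198 -0.0025  0.091 ]
hub [ 0.5421 -0.0268  0.11  ]
bed [0.5832 0.1636 0.015 ]
bed [0.5111 0.1646 0.015 ]
bed [ 0.5069 -0.0718  0.015 ]
bed [ 0.581  -0.0735  0.015 ]
plate top left [0.5809 0.0915 0.069 ]
plate top left [0.5119 0.0924 0.069 ]
carr [0.5765 0.0776 0.061 ]
carr [0.5763 0.0564 0.061 ]
carr [0.5123 0.0567 0.061 ]
carr [0.5129 0.0777 0.061 ]
glass 311 203 18 13 88
g [0.5468 0.1413 0.055 ]
g [0.5475 0.0967 0.055 ]
g [0.5633 0.1192 0.055 ]
g [0.531  0.1187 0.055 ]
((224.12738037109375, 229.20257568359375), (61.402915954589844, 50.28776931762695), 76.93067932128906)
tray [0.4938 0.366  0.016 ]
tc [0.5554 0.4514 0.016 ]
tc [0.5871 0.3238 0.016 ]
tc [0.4332 0.2822 0.016 ]
tc [0.4019 0.4076 0.016 ]
red 415 137 28 17
bottle [ 0.6904 -0.1309  0.135 ]
```

Run:
```python
from h import *
T=robot.camera("top");S=robot.camera("scene");ct,cs=calib(T),calib(S)
tp=lambda x,y:(290+(x+.5)/5-.5,185+(y+.5)/5-.5)
sp=lambda x,y:(270+(x+.5)/3.6-.5,190+(y-276+.5)/3.6-.5)
print(tri(ct,tp(461,129),cs,sp(233,400)).round(4), tri(ct,tp(461,129),cs,sp(233,393)).round(4))
```

```text
[ 0.5425 -0.0283  0.102 ] [ 0.5425 -0.0278  0.1067]
```

play_rows:
  steps: [1, 0, 0, 0, 1, 1, 0, 0, 0, 1, 1, 0, 0, 0, 1, 1, 0, 0, 0, 1, 1, 0, 0, 0, 1, 1, 0, 0, 0, 1, 1, 0, 0, 0, 1, 1, 0, 0, 0, 1, 1, 0, 0, 0, 1, 1, 0, 0, 0, 1]

```text
time: 1.3
position: [0.1994, 0.5923, 0.2225]
tool_rot: [0.617, 0.787, -0.0, 0.0]
ft_force: [0.3, 0.8, -0.5]
grip_width: 0.087
grip_force: 0.0
```

play_rows:
  steps: [1, 0, 0, 0, 0.87, 1, 0, 0, 0, 0.87, 1, 0, 0, 0, 0.86, 1, -1, 0.5, 0, 0, 1, -1, 0.5, 0, 0, 1, -1, 0.5, 0, 0, 1, -1, 0.5, 0, 0, 1, -1, 0.5, 0, 0, 1, -1, 0.5, 0, 0, 1, -1, 0.5, 0, 0]

```text
time: 2.3
position: [0.3019, 0.3797, 0.2227]
tool_rot: [0.712, 0.702, 0.0, 0.0]
ft_force: [0.4, -0.1, 0.3]
grip_width: 0.087
grip_force: 0.0
```

play_rows:
  steps: [1, -1, 0.55, 0, 0, 1, -1, 0.55, 0, 0, 1, -1, 0.55, 0, 0, 1, -1, 0.55, 0, 0, 1, -1, 0.55, 0, 0, 1, -1, 0.55, 0, 0, 1, -1, 0.55, 0, 0, 1, -1, 0.55, 0, 0, 1, -1, 0.55, 0, 0, 1, -1, 0.55, 0, 0]

```text
time: 3.3
position: [0.4628, 0.0772, 0.2227]
tool_rot: [0.712, 0.702, 0.0, 0.0]
ft_force: [1.0, 0.4, 0.3]
grip_width: 0.0867
grip_force: 0.0
```

Run:
```python
from h import *
o=robot.get_obs();R=__import__("scipy.spatial.transform",fromlist=["x"]).Rotation.from_quat(o["tool_rot"]).as_matrix()
print(o["position"],R.round(4),o["q"].round(3));print(R.T@(np.array([.5427,-.0597,.110])-o["position"])/.03)
```

```text
[0.46280941 0.07721065 0.22271221] [[ 1.420e-02  9.999e-01  5.000e-04]
 [ 9.999e-01 -1.420e-02  0.000e+00]
 [ 0.000e+00  5.000e-04 -1.000e+00]] [-0.074  0.319  1.811  0.     1.011 -0.059]
[-4.52551504  2.72589024  3.75815932]
```

play_rows:
  steps: [1, -0.9, 0.54, 0, 0, 1, -0.9, 0.54, 0, 0, 1, -0.9, 0.54, 0, 0, 1, -0.9, 0.54, 0, 0, 1, -0.92, 0.56, 0, 0, 1, 0, 0, 0.8, 0, 1, 0, 0, 0.8, 0, 1, 0, 0, 0.8, 0, 1, 0, 0, 0, 0, 1, 0, 0, 0, 0]

```text
time: 4.3
position: [0.542, -0.0582, 0.1506]
tool_rot: [0.712, 0.702, -0.0, -0.0]
ft_force: [0.1, 0.3, -0.0]
grip_width: 0.087
grip_force: 0.0
```

Run:
```python
from h import *
o=robot.get_obs();print(o["position"],o["ft_force"],o["q"].round(2))
c=robot.camera("wrist");cv2.imwrite("pics/w1.png",c["image"][:,:,::-1])
cal=calib(c)
for z in(.137,.118): print((cal[0]@(cal[1]@np.array([.5427,-.0597,z])+cal[2])))
```

```text
[ 0.54196786 -0.05815267  0.15062411] [ 0.1254311   0.313198   -0.02607344] [-0.31  0.52  1.7  -0.    0.92 -0.3 ]
[59.65863764 43.70952749  0.18609237]
[65.53180169 46.00321068  0.20451196]
```

View pics/w1.png

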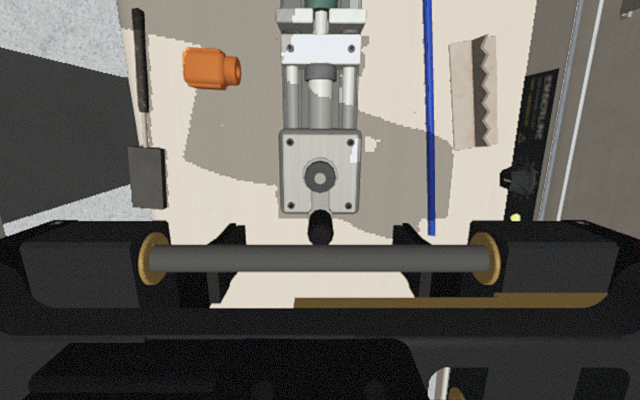

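The wrist view shows the handle at (320,225), centred between the fingers and where predicted. I'll go down and grip it.

play_rows:
  steps: [1, -0.05, 0.02, 0.45, 0, 1, 0, 0, 0.45, 0, 1, 0, 0, 0.45, 0, -1, 0, 0, 0, 0, -1, 0, 0, 0, 0, -1, 0, 0, 0, 0, -1, 0, 0, 0, 0, -1, 0, 0, 0, 0, -1, 0, 0, 0, 0, -1, 0, 0, 0, 0]
  grip_force: 20

```text
time: 5.35
position: [0.5426, -0.0597, 0.1102]
tool_rot: [0.712, 0.702, 0.0, 0.0]
ft_force: [-0.6, 0.3, 0.2]
grip_width: 0.039
grip_force: 0.0
```

Run:
```python
from h import *
o=robot.get_obs();p=o["position"];print(p,o["ft_force"],o["moment"],o["grip_width"])
# first 240 deg from current; clockwise. world circle in tool units (tool x=world y, tool y=world x)
a0=-90;r=32/30
for st in (18,15,):
  for a in range(0,600,st):
    A,B=np.radians(a0-a),np.radians(a0-a-st)
    if st==18 and a>180:break
    print(st,a,round(r*(np.sin(B)-np.sin(A)),2),round(r*(np.cos(B)-np.cos(A)),2))
    if a>=345:break
```

```text
[ 0.54257237 -0.05967178  0.11020088] [-0.63315331  0.29704332  0.15939112] [-0.11396988  0.08597016 -0.0347873 ] 0.03902854311206738
18 0 0.05 -0.33
18 18 0.15 -0.3
18 36 0.24 -0.24
18 54 0.3 -0.15
18 72 0.33 -0.05
18 90 0.33 0.05
18 108 0.3 0.15
18 126 0.24 0.24
18 144 0.15 0.3
18 162 0.05 0.33
18 180 -0.05 0.33
15 0 0.04 -0.28
15 15 0.11 -0.26
15 30 0.17 -0.22
15 45 0.22 -0.17
15 60 0.26 -0.11
15 75 0.28 -0.04
15 90 0.28 0.04
15 105 0.26 0.11
15 120 0.22 0.17
15 135 0.17 0.22
15 150 0.11 0.26
15 165 0.04 0.28
15 180 -0.04 0.28
15 195 -0.11 0.26
15 210 -0.17 0.22
15 225 -0.22 0.17
15 240 -0.26 0.11
15 255 -0.28 0.04
15 270 -0.28 -0.04
15 285 -0.26 -0.11
15 300 -0.22 -0.17
15 315 -0.17 -0.22
15 330 -0.11 -0.26
15 345 -0.04 -0.28
```

play_rows:
  steps: [-1, 0, 0, 0, 0, -1, 0, 0, 0, 0, -1, 0, 0, 0, 0, -1, 0, 0, 0, 0, -1, 0, 0, 0, 0, -1, 0.04, -0.28, 0, 0, -1, 0.11, -0.26, 0, 0, -1, 0.17, -0.22, 0, 0, -1, 0.22, -0.17, 0, 0, -1, 0.26, -0.11, 0, 0]

```text
time: 6.35
position: [0.5133, -0.0391, 0.1101]
tool_rot: [0.711, 0.703, -0.001, 0.004]
ft_force: [1.6, -12.0, -5.3]
grip_width: 0.0175
grip_force: 20.0
```

```bash
cat >> h.py <<'E'
AX=np.array([.5427,-.0278])
def st():
    o=robot.get_obs();v=o["position"][:2]-AX;a=(-90-np.degrees(np.arctan2(v[1],v[0])))%360
    t=np.array([v[1],-v[0]])/np.linalg.norm(v)
    print("ang",a.round(1),"r",np.linalg.norm(v).round(4),"z",o["position"][2].round(4),"tang",(o["ft_force"][:2]@t).round(2),"rad",(o["ft_force"][:2]@v/np.linalg.norm(v)).round(2),"fz",o["ft_force"][2].round(1),"w",o["grip_width"].round(4),o["grip_force"])
E
python3 -c "
from h import *
st()"
```

```text
Traceback (most recent call last):
  File "h.py", line 15, in st
    print("ang",a.round(1),"r",np.linalg.norm(v).round(4),"z",o["position"][2].round(4),"tang",(o["ft_force"][:2]@t).round(2),"rad",(o["ft_force"][:2]@v/np.linalg.norm(v)).round(2),"fz",o["ft_force"][2].round(1),"w",o["grip_width"].round(4),o["grip_force"])
                                                                                                                                                                                                                        ^^^^^^^^^^^^^^^^^^^^^
AttributeError: 'float' object has no attribute 'round'
```

play_rows:
  steps: [-1, 0.28, -0.04, 0, 0, -1, 0.28, 0.04, 0, 0, -1, 0.26, 0.11, 0, 0, -1, 0.22, 0.17, 0, 0, -1, 0.17, 0.22, 0, 0, -1, 0.11, 0.26, 0, 0, -1, 0.04, 0.28, 0, 0, -1, -0.04, 0.28, 0, 0, -1, -0.11, 0.26, 0, 0, -1, -0.17, 0.22, 0, 0]

```text
time: 7.35
position: [0.56, -0.0008, 0.1098]
tool_rot: [0.713, 0.702, -0.002, -0.007]
ft_force: [-6.0, 11.8, 7.6]
grip_width: 0.0175
grip_force: 20.0
```

```bash
sed -i 's/o\["grip_width"\].round(4)/o["grip_width"]/' h.py
python3 -c "
from h import *
st()"
```

```text
ang 212.7 r 0.0321 z 0.1098 tang -11.41 rad 6.66 fz 7.6 w 0.017521666968322788 20.006388563197106
```

Run:
```python
import numpy as np
P=lambda a:np.array([-np.cos(np.radians(a)),-np.sin(np.radians(a))])*32/30
c=P(225);
for k in range(12):
    L=[]
    for i in range(10):
        d=(P(225+40*k+4*(i+1))-c).round(2);c=c+d;L.append(f"{d[0]:g}, {d[1]:g}")
    print(225+40*(k+1)," | ".join(L))
```

```text
265 -0.05, 0.05 | -0.06, 0.05 | -0.06, 0.04 | -0.07, 0.04 | -0.06, 0.03 | -0.07, 0.03 | -0.07, 0.03 | -0.07, 0.02 | -0.08, 0.01 | -0.07, 0.01
305 -0.08, 0 | -0.07, 0 | -0.07, -0.01 | -0.08, -0.01 | -0.07, -0.01 | -0.07, -0.03 | -0.07, -0.02 | -0.07, -0.03 | -0.06, -0.04 | -0.07, -0.04
345 -0.06, -0.05 | -0.05, -0.04 | -0.05, -0.06 | -0.05, -0.05 | -0.05, -0.06 | -0.04, -0.06 | -0.03, -0.07 | -0.04, -0.07 | -0.02, -0.07 | -0.02, -0.07
385 -0.02, -0.07 | -0.01, -0.07 | -0.01, -0.08 | -0, -0.07 | 0, -0.08 | 0.01, -0.07 | 0.02, -0.07 | 0.02, -0.08 | 0.02, -0.07 | 0.03, -0.07
425 0.03, -0.06 | 0.04, -0.07 | 0.04, -0.06 | 0.05, -0.05 | 0.05, -0.06 | 0.06, -0.05 | 0.05, -0.05 | 0.06, -0.04 | 0.07, -0.04 | 0.06, -0.03
465 0.07, -0.03 | 0.07, -0.02 | 0.08, -0.02 | 0.07, -0.02 | 0.07, -0.01 | 0.08, -0 | 0.07, 0 | 0.08, 0.01 | 0.07, 0.01 | 0.07, 0.02
505 0.07, 0.02 | 0.07, 0.02 | 0.07, 0.04 | 0.07, 0.03 | 0.06, 0.04 | 0.06, 0.05 | 0.05, 0.05 | 0.06, 0.05 | 0.04, 0.05 | 0.05, 0.06
545 0.04, 0.07 | 0.04, 0.06 | 0.03, 0.07 | 0.02, 0.07 | 0.03, 0.07 | 0.01, 0.07 | 0.01, 0.08 | 0.01, 0.07 | 0, 0.07 | -0, 0.08
585 -0.01, 0.07 | -0.01, 0.08 | -0.02, 0.07 | -0.03, 0.07 | -0.03, 0.07 | -0.03, 0.06 | -0.04, 0.07 | -0.04, 0.06 | -0.05, 0.06 | -0.05, 0.05
625 -0.05, 0.05 | -0.06, 0.05 | -0.06, 0.04 | -0.07, 0.04 | -0.06, 0.03 | -0.07, 0.03 | -0.07, 0.03 | -0.07, 0.02 | -0.08, 0.01 | -0.07, 0.01
665 -0.08, 0 | -0.07, 0 | -0.07, -0.01 | -0.08, -0.01 | -0.07, -0.01 | -0.07, -0.03 | -0.07, -0.02 | -0.07, -0.03 | -0.06, -0.04 | -0.07, -0.04
705 -0.06, -0.05 | -0.05, -0.04 | -0.05, -0.06 | -0.05, -0.05 | -0.05, -0.06 | -0.04, -0.06 | -0.03, -0.07 | -0.04, -0.07 | -0.02, -0.07 | -0.02, -0.07
```

play_rows:
  steps: [-1, -0.05, 0.05, 0, 0, -1, -0.06, 0.05, 0, 0, -1, -0.06, 0.04, 0, 0, -1, -0.07, 0.04, 0, 0, -1, -0.06, 0.03, 0, 0, -1, -0.07, 0.03, 0, 0, -1, -0.07, 0.03, 0, 0, -1, -0.07, 0.02, 0, 0, -1, -0.08, 0.01, 0, 0, -1, -0.07, 0.01, 0, 0]

```text
time: 8.35
position: [0.5742, -0.0208, 0.11]
tool_rot: [0.713, 0.702, 0.002, -0.003]
ft_force: [2.1, 9.9, 1.2]
grip_width: 0.0169
grip_force: 20.0
```

```bash
python3 -c "
from h import *
st()"
```

```text
ang 257.5 r 0.0323 z 0.11 tang -9.2 rad 4.19 fz 1.2 w 0.01692060928263441 19.99993440695107
```

play_rows:
  steps: [-1, -0.08, 0, 0, 0, -1, -0.07, 0, 0, 0, -1, -0.07, -0.01, 0, 0, -1, -0.08, -0.01, 0, 0, -1, -0.07, -0.01, 0, 0, -1, -0.07, -0.03, 0, 0, -1, -0.07, -0.02, 0, 0, -1, -0.07, -0.03, 0, 0, -1, -0.06, -0.04, 0, 0, -1, -0.07, -0.04, 0, 0]

```text
time: 9.35
position: [0.571, -0.0431, 0.1101]
tool_rot: [0.713, 0.701, 0.003, 0.0]
ft_force: [5.7, 8.5, -2.8]
grip_width: 0.0171
grip_force: 20.0
```

```bash
python3 -c "
from h import *
st()"
```

```text
ang 298.4 r 0.0322 z 0.1101 tang -10.21 rad 0.96 fz -2.8 w 0.01707405495743053 19.999562110751867
```

play_rows:
  steps: [-1, -0.06, -0.05, 0, 0, -1, -0.05, -0.04, 0, 0, -1, -0.05, -0.06, 0, 0, -1, -0.05, -0.05, 0, 0, -1, -0.05, -0.06, 0, 0, -1, -0.04, -0.06, 0, 0, -1, -0.03, -0.07, 0, 0, -1, -0.04, -0.07, 0, 0, -1, -0.02, -0.07, 0, 0, -1, -0.02, -0.07, 0, 0]

```text
time: 10.35
position: [0.5551, -0.0573, 0.1102]
tool_rot: [0.713, 0.702, 0.004, 0.003]
ft_force: [9.0, 3.9, -6.6]
grip_width: 0.0176
grip_force: 20.0
```

```bash
python3 -c "
from h import *
st()"
```

```text
ang 337.2 r 0.032 z 0.1102 tang -9.8 rad -0.05 fz -6.6 w 0.017618897455027867 19.999692414421588
```

play_rows:
  steps: [-1, -0.02, -0.07, 0, 0, -1, -0.01, -0.07, 0, 0, -1, -0.01, -0.08, 0, 0, -1, 0, -0.07, 0, 0, -1, 0, -0.08, 0, 0, -1, 0.01, -0.07, 0, 0, -1, 0.02, -0.07, 0, 0, -1, 0.02, -0.08, 0, 0, -1, 0.02, -0.07, 0, 0, -1, 0.03, -0.07, 0, 0]

```text
time: 11.35
position: [0.5289, -0.0562, 0.11]
tool_rot: [0.712, 0.702, -0.0, 0.0]
ft_force: [-3.1, -4.1, 0.2]
grip_width: 0.0175
grip_force: 20.0
```

```bash
python3 -c "
from h import *
st()"
```

```text
ang 25.9 r 0.0316 z 0.11 tang 0.95 rad 5.03 fz 0.2 w 0.017493245931191222 20.000673145987093
```

The tangential force fell from about −10 N to +1 N and the angle caught up with the command, so the glass has let go. I'll open and lift off the handle.

play_rows:
  steps: [-0.2, 0, 0, 0, 0, -0.2, 0, 0, 0, 0, -0.2, 0, 0, 0, 0, -0.2, 0, 0, 0, 0, -0.2, 0, 0, 0, 0, -0.2, 0, 0, -0.3, 0, -0.2, 0, 0, -0.5, 0, -0.2, 0, 0, -0.5, 0, 0.4, 0, 0, -0.7, 0, 0.4, 0, 0, -0.7, 0]

```text
time: 12.35
position: [0.529, -0.0558, 0.1923]
tool_rot: [0.712, 0.702, 0.0, 0.0]
ft_force: [0.9, 0.5, 0.1]
grip_width: 0.0437
grip_force: 0.0
```

Run:
```python
from h import *
o=robot.get_obs();print(o["position"],o["ft_force"],o["grip_width"])
T=robot.camera("top");S=robot.camera("scene")
a=cv2.resize(T["image"][185:240,290:410],(600,275),interpolation=cv2.INTER_CUBIC);b=cv2.resize(S["image"][190:280,270:380],(396,324),interpolation=cv2.INTER_CUBIC)
W=robot.camera("wrist");cv2.imwrite("pics/w2.png",W["image"][:,:,::-1])
q=np.zeros((600,800,3),np.uint8);q[:275,:600]=a;q[276:,:396]=b;q[276:476,400:720]=cv2.resize(W["image"],(320,200))
cv2.imwrite("pics/c2.png",np.clip(q[:,:,::-1]*1.5,0,255).astype(np.uint8))
```

```text
[ 0.52903165 -0.05578204  0.19230449] [0.88674375 0.45332511 0.06978098] 0.043733458347999805
```

View pics/c2.png

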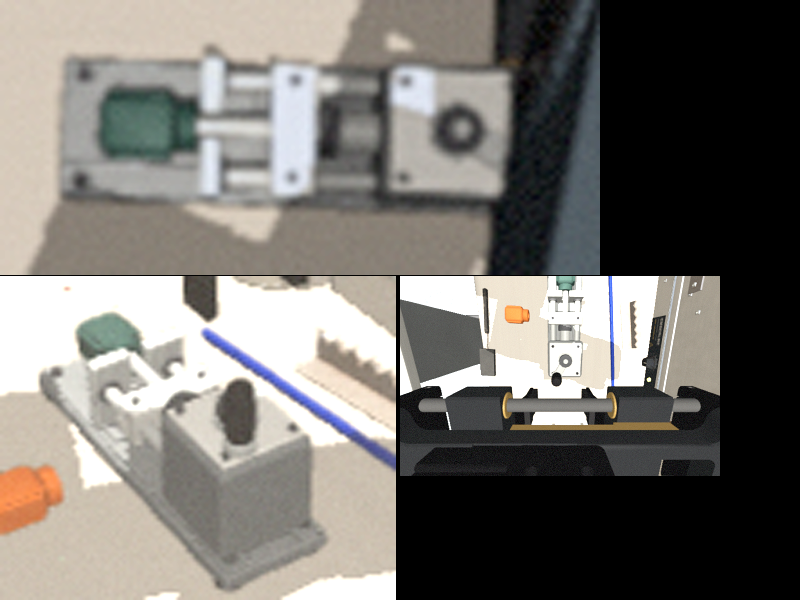

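The glass still hangs on the mandrel against the plate at crop (150,122), drooping slightly, and the carriage has moved about 18 mm. I'll move over the glass.

play_rows:
  steps: [1, 0.98, 0.1, 0, 0, 1, 0.98, 0.1, 0, 0, 1, 0.98, 0.1, 0, 0, 1, 0.98, 0.1, 0, 0, 1, 0.98, 0.1, 0, 0, 1, 0.98, 0.02, 0, 0, 1, 0, 0, 0.8, 0, 1, 0, 0, 0.8, 0, 1, 0, 0, 0.8, 0, 1, 0, 0, 0, 0]

```text
time: 13.5
position: [0.5436, 0.1203, 0.1152]
tool_rot: [0.712, 0.702, -0.003, -0.003]
ft_force: [-0.0, -0.7, -0.1]
grip_width: 0.0873
grip_force: 0.0
```

Run:
```python
from h import *
o=robot.get_obs();print(o["position"],o["ft_force"],o["grip_width"])
c=robot.camera("wrist");cv2.imwrite("pics/w3.png",c["image"][:,:,::-1])
K,R,t=calib(c);hsv=cv2.cvtColor(c["image"],cv2.COLOR_RGB2HSV)
for P in([.5465,.092,.055],[.5465,.122,.068],[.5465,.142,.068],[.5625,.122,.06],[.5305,.122,.06]):
    u=K@(R@np.array(P)+t);print(P,(u[:2]/u[2]).round(1))
```

```text
[0.54363951 0.12030999 0.11519953] [-0.00111472 -0.65512916 -0.14402845] 0.08732283535483142
[0.5465, 0.092, 0.055] [323.9 244.6]
[0.5465, 0.122, 0.068] [323.7 214.3]
[0.5465, 0.142, 0.068] [323.4 188.1]
[0.5625, 0.122, 0.06] [344.3 211. ]
[0.5305, 0.122, 0.06] [303.  211.4]
```

View pics/w3.png

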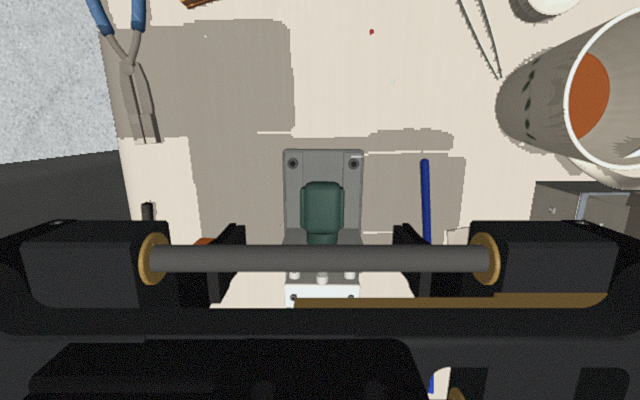

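The wrist view shows the glass head spanning columns 300–343 with its end at row 182, between the fingers. I'll go down and settle.

play_rows:
  steps: [1, 0, 0, 0.6, 0, 1, 0, 0, 0.6, 0, 1, 0, 0, 0.6, 0, 1, 0, 0, 0.5, 0, 1, 0, 0, 0, 0, 1, 0, 0, 0, 0, 1, 0, 0, 0, 0, 0.1, 0, 0, 0, 0, 0.1, 0, 0, 0, 0, 0.1, 0, 0, 0, 0]

```text
time: 14.55
position: [0.5474, 0.1204, 0.0505]
tool_rot: [0.712, 0.702, 0.0, 0.0]
ft_force: [0.4, -0.1, 0.3]
grip_width: 0.0706
grip_force: 0.0
```

Run:
```python
from h import *
o=robot.get_obs();print(o["position"],o["ft_force"],o["grip_width"])
```

```text
[0.5473723  0.12036289 0.05052791] [ 0.37757967 -0.1244121   0.32391977] 0.07056501732752705
```

play_rows:
  steps: [0.1, 0.05, -0.04, 0.24, 0, 0.1, 0, 0, 0.24, 0, -0.1, 0, 0, 0, 0, -0.1, 0, 0, 0, 0, -0.1, 0, 0, 0, 0, -1, 0, 0, 0, 0, -1, 0, 0, 0, 0, -1, 0, 0, 0, 0, -1, 0, 0, 0, 0, -1, 0, 0, 0, 0]
  grip_force: 10

```text
time: 15.55
position: [0.5461, 0.1219, 0.0358]
tool_rot: [0.712, 0.702, 0.0, 0.0]
ft_force: [-0.0, 0.6, 1.3]
grip_width: 0.0303
grip_force: 10.0
```

Run:
```python
from h import *
o=robot.get_obs();print(o["position"],o["ft_force"],o["moment"],o["grip_width"],o["grip_force"])
```

```text
[0.54607975 0.12187698 0.03576916] [-0.04099452  0.63738903  1.27598381] [-0.09622768  0.06720596  0.03512128] 0.030281155741755855 9.999810671433806
```

play_rows:
  steps: [-1, 0.05, 0, 0, 0, -1, 0.08, 0, 0, 0, -1, 0.08, 0, 0, 0, -1, 0.08, 0, 0, 0, -1, 0.08, 0, 0, 0, -1, 0.08, 0, 0, 0, -1, 0.08, 0, 0, 0, -1, 0.08, 0, 0, 0, -1, 0.08, 0, 0, 0, -1, 0.08, 0, 0, 0]

```text
time: 16.55
position: [0.5463, 0.1451, 0.0357]
tool_rot: [0.712, 0.702, -0.0, -0.0]
ft_force: [-0.1, 0.4, -0.7]
grip_width: 0.0301
grip_force: 10.0
```

Run:
```python
from h import *
o=robot.get_obs();print(o["position"],o["ft_force"],o["moment"],o["grip_width"],o["grip_force"])
```

```text
[0.5462649  0.14511975 0.0356571 ] [-0.10617065  0.36207552 -0.73955593] [-0.08445438  0.02614718  0.0404394 ] 0.030140418574549153 9.999879347160459
```

The glass is off the mandrel: only its weight, about 0.7 N, reads on the wrist. Now to the tray.

play_rows:
  steps: [-1, 0.5, 0, 0, 0, -1, 0.6, 0, -0.4, 0, -1, 0.8, 0, -0.7, 0, -1, 0.9, -0.3, -0.4, 0, -1, 0.9, -0.3, 0, 0, -1, 0.9, -0.3, 0, 0, -1, 0.9, -0.3, 0, 0, -1, 0.8, -0.3, 0, 0, -1, 0.6, -0.2, 0, 0, -1, 0.45, -0.14, 0, 0]

```text
time: 17.55
position: [0.4929, 0.3684, 0.0806]
tool_rot: [0.711, 0.703, -0.0, -0.0]
ft_force: [0.1, 0.4, 0.5]
grip_width: 0.0303
grip_force: 10.0
```

play_rows:
  steps: [-1, 0, 0, 0, 0, -1, 0, 0, 0, 0, -1, 0, 0, 0, 0, -1, 0, 0, 0.3, 0, -1, 0, 0, 0.5, 0, -1, 0, 0, 0.5, 0, -1, 0, 0, 0.3, 0, -1, 0, 0, 0, 0, -1, 0, 0, 0, 0, -1, 0, 0, 0, 0]

```text
time: 18.55
position: [0.4946, 0.3664, 0.033]
tool_rot: [0.712, 0.702, 0.0, 0.0]
ft_force: [-0.2, 0.1, -0.7]
grip_width: 0.0303
grip_force: 10.0
```

Run:
```python
from h import *
o=robot.get_obs();print(o["position"],o["ft_force"],o["moment"],o["grip_width"],o["grip_force"])
c=robot.camera("scene")["image"][130:260,150:330];cv2.imwrite("pics/s4.png",cv2.resize(c,(720,520),interpolation=cv2.INTER_CUBIC)[:,:,::-1])
```

```text
[0.49457237 0.36641649 0.03295783] [-0.21676366  0.14293376 -0.65885727] [-0.08916646  0.0296944   0.01716569] 0.030317996045903173 9.999973699450493
```

View pics/s4.png

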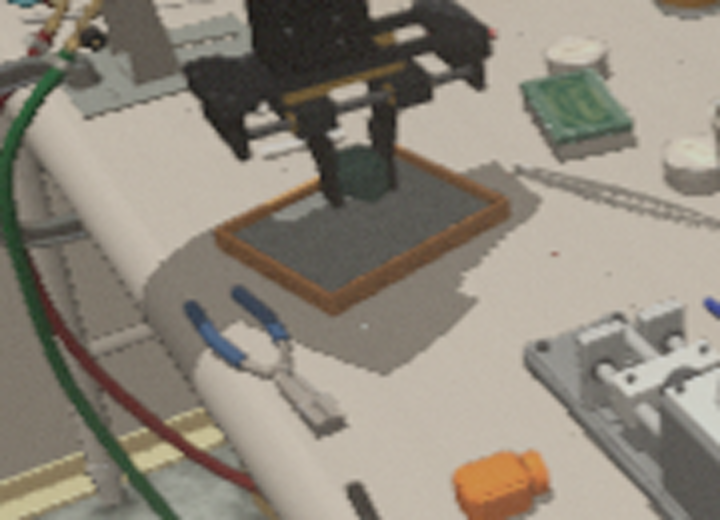

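The glass hangs level over the tray centre at crop (360,170). I gripped it low, with the fingertips about 6 mm below its underside. To avoid dropping it, I'll rest the collar on the low tray wall with the head on the felt, regrip higher, then lay it down flat.

play_rows:
  steps: [-1, 0, 0, 0, -0.7, -1, 0, 0, 0, -0.7, -1, 0, 0, 0, -0.7, -1, 0, 0, 0, -0.67, -1, -0.4, 0, 0, 0, -1, -0.4, -0.05, 0, 0, -1, -0.34, 0, 0, 0, -1, 0, 0, 0.2, 0, -1, 0, 0, 0, 0, -1, 0, 0, 0, 0]

```text
time: 19.6
position: [0.5015, 0.3326, 0.0263]
tool_rot: [0.608, 0.794, -0.0, -0.0]
ft_force: [-0.4, -1.0, -1.0]
grip_width: 0.0299
grip_force: 10.0
```

Run:
```python
from h import *
o=robot.get_obs();print(o["position"],o["tool_rot"],o["ft_force"],o["moment"],o["grip_width"])
c=robot.camera("scene")["image"][150:220,200:290];cv2.imwrite("pics/s5.png",np.clip(cv2.resize(c,(720,560),interpolation=cv2.INTER_CUBIC)[:,:,::-1]*1.7,0,255).astype(np.uint8))
```

```text
[0.5015006  0.33264715 0.02628564] [ 6.08496559e-01  7.93556454e-01 -2.25113752e-04 -2.03075648e-04] [-0.35111799 -0.95447077 -1.0121869 ] [-0.07331597  0.03114117  0.03308578] 0.029927471968479336
```

View pics/s5.png

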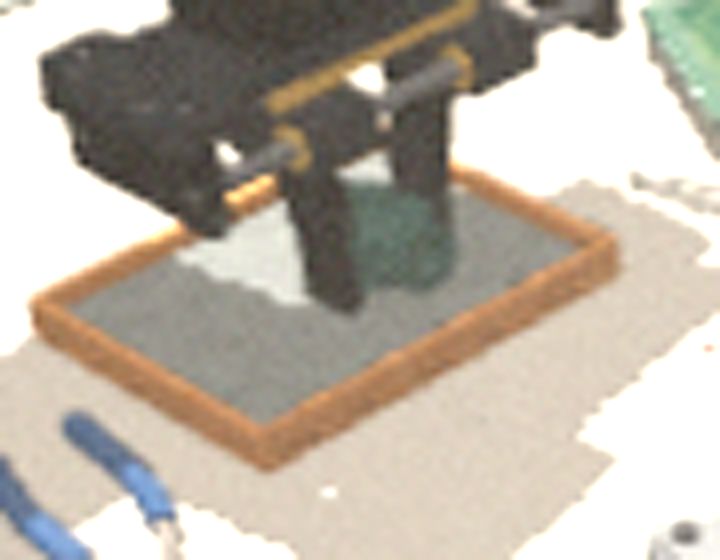

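The crop shows the gripper aligned with the near wall, with the collar end near (440,285) above it. I'll lower slowly.

play_rows:
  steps: [-1, 0, 0, 0.1, 0, -1, 0, 0, 0.1, 0, -1, 0, 0, 0.1, 0, -1, 0, 0, 0.1, 0, -1, 0, 0, 0.06, 0, -1, 0, 0, 0.05, 0, -1, 0, 0, 0, 0, -1, 0, 0, 0, 0, -1, 0, 0, 0, 0, -1, 0, 0, 0, 0]
  grip_force: 5

```text
time: 20.65
position: [0.5017, 0.3328, 0.0115]
tool_rot: [0.608, 0.794, 0.0, 0.0]
ft_force: [1.1, 1.4, -0.8]
grip_width: 0.0297
grip_force: 5.0
```

Run:
```python
from h import *
o=robot.get_obs();print(o["position"],o["ft_force"],o["moment"],o["grip_width"])
```

```text
[0.50168836 0.33278682 0.01145979] [ 1.06591999  1.36885591 -0.76565265] [-0.08930495  0.00984192 -0.04687591] 0.02973733794569562
```

play_rows:
  steps: [-1, 0, 0, 0.03, 0, -1, 0, 0, 0.03, 0, -1, 0, 0, 0.03, 0, -1, 0, 0, 0.02, 0, -1, 0, 0, 0, 0, -1, 0, 0, 0, 0, -1, 0, 0, 0, 0, -1, 0, 0, 0, 0, -1, 0, 0, 0, 0, -1, 0, 0, 0, 0]
  grip_force: 3

```text
time: 21.65
position: [0.5016, 0.3327, 0.0081]
tool_rot: [0.608, 0.794, 0.0, 0.0]
ft_force: [0.1, 0.2, -0.3]
grip_width: 0.0302
grip_force: 3.0
```

Run:
```python
from h import *
o=robot.get_obs();print(o["position"],o["ft_force"],o["moment"],o["grip_width"])
S=robot.camera("scene");c=S["image"][150:220,200:290];cv2.imwrite("pics/s6.png",np.clip(cv2.resize(c,(720,560),interpolation=cv2.INTER_CUBIC)[:,:,::-1]*1.7,0,255).astype(np.uint8))
K,R,t=calib(S)
n=np.array([-.261,.965,0]);P=np.array([.5017,.3328,0])
for d,z in((-30,.017),(-30,.041),(20,.01),(-26,.016)):
    u=K@(R@(P+n*d/1000+[0,0,z])+t);u=u[:2]/u[2];print(d,z,((u-[200,150]+.5)*8).round(0))
```

```text
[0.50161403 0.33274575 0.00806933] [ 0.14170549  0.20133967 -0.31889857] [-0.10307036  0.02626925  0.00457836] 0.03021601250288329
-30 0.017 [442. 333.]
-30 0.041 [434. 273.]
20 0.01 [350. 299.]
-26 0.016 [435. 331.]
```

View pics/s6.png

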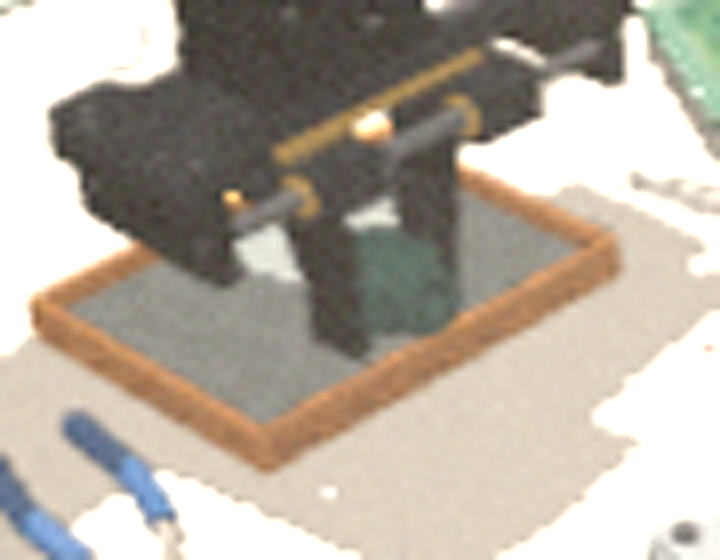

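The collar now sits over the wall rim near (440,330). I'll open slightly, raise 6 mm and regrip.

play_rows:
  steps: [-0.15, 0, 0, 0, 0, -0.15, 0, 0, 0, 0, -0.15, 0, 0, 0, 0, -0.15, 0, 0, 0, 0, -0.15, 0, 0, -0.1, 0, -0.15, 0, 0, -0.12, 0, -0.15, 0, 0, 0, 0, -1, 0, 0, 0, 0, -1, 0, 0, 0, 0, -1, 0, 0, 0, 0]
  grip_force: 8

```text
time: 22.7
position: [0.5016, 0.3328, 0.0147]
tool_rot: [0.608, 0.794, 0.0, 0.0]
ft_force: [0.4, 0.0, 1.3]
grip_width: 0.0298
grip_force: 8.0
```

Run:
```python
from h import *
o=robot.get_obs();print(o["position"],o["ft_force"],o["moment"],o["grip_width"],o["grip_force"])
```

```text
[0.50164486 0.33277155 0.01473186] [0.36875942 0.01791511 1.2807958 ] [-0.10677996  0.04034586  0.02075106] 0.02980426452724486 8.000089410124929
```

play_rows:
  steps: [-1, 0, 0, -0.25, 0, -1, 0, 0, -0.3, 0, -1, 0.3, 0, 0, 0, -1, 0.4, 0, 0, 0, -1, 0.4, 0, 0, 0, -1, 0, 0, 0, 0, -1, 0, 0, 0.25, 0, -1, 0, 0, 0.2, 0, -1, 0, 0, 0.1, 0, -1, 0, 0, 0, 0]

```text
time: 23.7
position: [0.4927, 0.3639, 0.0139]
tool_rot: [0.609, 0.794, -0.001, -0.0]
ft_force: [0.0, 0.8, -1.0]
grip_width: 0.0299
grip_force: 8.0
```

play_rows:
  steps: [-1, 0, 0, 0, 0, -1, 0, 0, 0.05, 0, -1, 0, 0, 0.03, 0, -1, 0, 0, 0.03, 0, -1, 0, 0, 0.03, 0, -1, 0, 0, 0.02, 0, -1, 0, 0, 0, 0, -1, 0, 0, 0, 0, -1, 0, 0, 0, 0, -1, 0, 0, 0, 0]
  grip_force: 4

```text
time: 24.7
position: [0.4934, 0.3647, 0.0105]
tool_rot: [0.608, 0.794, 0.0, 0.0]
ft_force: [-0.4, -1.3, 4.2]
grip_width: 0.0301
grip_force: 4.0
```

Run:
```python
from h import *
o=robot.get_obs();print(o["position"],o["ft_force"],o["moment"],o["grip_width"],o["grip_force"])
```

```text
[0.49337439 0.36471287 0.01053247] [-0.39886327 -1.32527494  4.20780529] [-0.43022141  0.08847424  0.04263062] 0.0300524575037885 4.000046362998546
```

The glass is touching the felt with about 4 N of support. I'll ease the grip, open and withdraw.

play_rows:
  steps: [-1, 0, 0, 0, 0, -1, 0, 0, 0, 0, -1, 0, 0, -0.02, 0, -0.15, 0, 0, 0, 0, -0.15, 0, 0, 0, 0, -0.05, 0, 0, 0, 0, 0.1, 0, 0, 0, 0, 0.1, 0, 0, -0.2, 0, 0.1, 0, 0, -0.6, 0, 0.1, 0, 0, -1, 0]
  grip_force: 3

```text
time: 25.7
position: [0.4916, 0.3639, 0.0635]
tool_rot: [0.608, 0.794, -0.002, -0.001]
ft_force: [0.0, 0.7, 0.8]
grip_width: 0.0476
grip_force: 0.0
```

play_rows:
  steps: [0.1, 0, 0, -1, 0, 0.1, 0, 0, -1, 0, 0.1, 0, 0, -1, 0, 0.1, 0.8, 0, -1, 0, 0.1, 0.8, 0, 0, 0, 0.1, 0.8, 0, 0, 0, 0.1, 0.8, 0, 0, 0, 0.1, 0.8, 0, 0, 0, 0.1, 0, 0, 0, 0, 0.1, 0, 0, 0, 0]

```text
time: 26.7
position: [0.4614, 0.4804, 0.1845]
tool_rot: [0.608, 0.794, -0.0, 0.0]
ft_force: [-0.2, 0.4, -0.1]
grip_width: 0.0478
grip_force: 0.0
```

Run:
```python
from h import *
o=robot.get_obs();print(o["position"],o["ft_force"],o["grip_width"])
T=robot.camera("top")["image"][130:270,190:450];c=robot.camera("scene")["image"][150:280,200:450]
q=np.zeros((600,800,3),np.uint8);q[:300,:557]=cv2.resize(T,(557,300),interpolation=cv2.INTER_CUBIC);q[300:,:577]=cv2.resize(c,(577,300),interpolation=cv2.INTER_CUBIC)
cv2.imwrite("pics/f.png",np.clip(q[:,:,::-1]*1.5,0,255).astype(np.uint8))
```

```text
[0.46140079 0.48039779 0.18453296] [-0.19416268  0.42647137 -0.10462835] 0.04779993894912124
```

View pics/f.png

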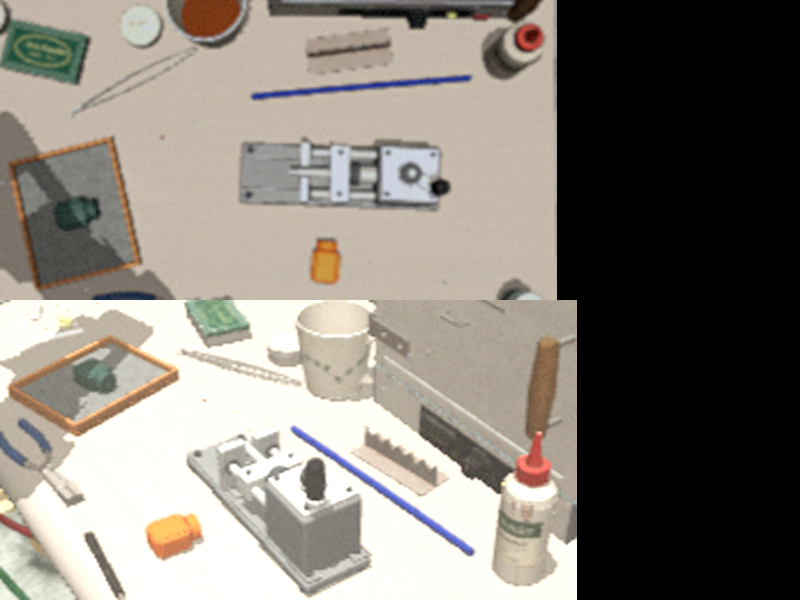

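The glass lies flat in the tray at crop (77,212), the bottle is standing and the orange look-alike is untouched. I'll hand in.

```bash
python3 -c "
from rig import robot
print(robot.hand_in())"
```

```text
the job is handed in; nothing more can be done
None
```

I wound the glass loose, slid it off the mandrel, laid it flat in the felt tray (regripped once over the tray wall because my first grip was too low) and handed the job in at about 27 s; the squeeze bottle is still standing, and the hand-in returned no verdict.

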